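Unlock a glass sample plate and present it label up

TASK

On the jeweller's bench, press the sprung knob down and turn it counter-clockwise to its stop so the hold-down bar swings clear and stays there. Find the glass plate's frosted end by its corner notch, take the plate by that frosted end only and bring it over the wooden bench pin, then finish still holding it there, about a hand's breadth above the pin with the label centred over it, long edges level, and the label face (the notch tells which) tipped up about 45 degrees or flatter. Leave the other things on the bench where they are.

Things in the scene. Friction and masses are not known exactly. Their poses are not given: they have to be found in the camera images.
- plate: Glass plate 90 x 44 x 8 mm, 50 to 120 g, on its long edge in a slot. Origin: middle of its lower edge; x: along it to the frosted (matt) end, z: up, y: out of the label face. Frosted from x = 11 to 45 mm, else clear. A 10 x 10 mm notch is cut in the frosted end's upper corner. Seen from the label side, notch up, the notched end is at your left (the label also shows through the glass from behind).
- plate_frost (a point): Grip point on the plate's frosted end: mid-thickness, 26 mm from the plate's middle, 6 mm below the top edge; a 20 mm wide pad stays on the frosted part. The slot's two brass jaws (90 mm long, 42 mm over both) hide the plate's lower 14 mm, so 30 mm stand free above them.
- plate_label (a point): Centre of the paper label on the surface of the label face: 18 mm from the plate's middle towards the clear end, at mid-height.
- stand: Dark steel base, 120 mm (x) by 210 mm (y), 12 mm thick, fixed. Origin on the bench. The knob's vertical axis is at y = +45 mm; the fixed round slotted disc (108 mm across) that holds the plate is centred at y = -55 mm, its slot at any angle. The plate stands 18 mm above the bench; its top edge is at 62 mm.
- swing_grip (a point): Grip point of the black wing knob, on its axis, 4 mm below its top, 100 mm above the bench when up. Wing 14 mm wide (along x), 40 mm long (y), 25 mm high, z up. It is rigid with the steel hold-down bar under it (16 mm wide, 8 mm thick, underside 71 mm above the bench), which reaches 106 mm from the axis to -y, at the start over the plate.
- presser (a joint): How far the sprung knob is pressed down, m: 0 up, 0.005 fully down. The spring takes about 3 N to start and 8 N fully down. Only when pressed down at least 4 mm can the knob turn.
- swing (a joint): Turn of the knob and hold-down bar, rad: 0 locked with the bar over the plate, 1.4 the stop, bar clear of the plate. It turns counter-clockwise seen from above. Let go at the stop, the knob springs up and is locked there; let go halfway it stays caught down.
- pin_spot (a point): Middle of the top of the wooden bench pin (fixed block 130 mm long with a V-shaped mouth, 70 mm wide, 22 mm high).
- file: Flat hand file, 215 mm, wooden handle, loose bystander. Origin under its middle.
- wax: Dark lump of carving wax, 54 mm across, 36 mm high, loose bystander. Origin under its middle.
- steel_cup: Open steel cup, 64 mm across, 60 mm high, loose bystander. Origin under its middle.
- jar: Small glass jar, 56 mm across, 62 mm high, loose bystander. Origin under its middle.
- tweezers: Steel tweezers, 136 mm long, lying flat, loose bystander. Origin under its middle.
- spool: Empty white wire spool, 52 mm across, 28 mm high, loose bystander. Origin under its middle.
- burr_pot: Small dark wooden pot, 32 mm across, 26 mm high, loose bystander. Origin under its middle.
Not all that is in view belongs to the job. What is shaped like the stand but pink or turquoise is not meant.

How it is judged:
By the outcome, as a careful person would: the job done as asked, in the order asked, and still so for the second after the job is handed in, while the arm keeps its last pose, push and grip.
It also fails if it takes over 61 s, if anything falls off the work surface, if the arm or the gripper's body presses on something with over 40 N, if the wrist force passes 120 N, or if a joint passes its speed limit or range.

ROBOT

A 7-joint arm with a two-finger parallel gripper is mounted at the origin on the work surface. World frame = base frame: x ahead of the robot, y to its left, z up, the work surface at z = 0. Lengths are in m, angles in rad, forces in N, time in s.
With the tool pointing down it reaches from about 0.4 to 0.9 m from the base axis. Payload 5.5 kg.
Tool frame: the origin (TCP) lies where the fingers leave the gripper's body, on its centre line; the fingertips stand 73 mm ahead of it and the grasp point (between the pads) lies 54 mm ahead of it; z points along the fingers, y is the line along which they close (so a half turn about z gives the same grasp; the last joint's range is limited). The gripper opens to 85 mm and grips with 20 to 120 N. Pads are 22 mm wide; open, the fingers measure 114 mm over their backs; the gripper's body (76 mm by 85 mm) begins 54 mm behind the grasp point. The pads swing forward as they close: fully open they stand 13 mm farther back than shut.
Start: joints at [1.47, 0.501, -0.427, 1.55, 0.221, 1.138, -0.21], TCP at [0.231, -0.607, 0.304] pointing down, gripper open.
Joint ranges: [-2.88, 2.88], [-0.31, 2.03], [-1.54, 1.56], [0.2, 2.42], [-1.41, 4.55], [0.19, 2.02], [-2.57, 2.57]. Speed limits (rad/s): [2.57, 2.57, 3.14, 3.14, 3.14, 3.14, 3.14].

INTERFACE

Orientations are given as a unit quaternion [w, x, y, z].
In Python, from station import manip gives the robot as it stands. The module is installed in compiled form; this text tells all that it offers.
- The arm moves only by the tool carry_out, never from a script. Its argument "deltas" is a list of rows, each a list of 7 numbers: the shift along the tool's x, y, z normalised to -1 to 1, where 1 is 0.02 m, then the turn, a rotation vector about the tool's x, y, z normalised to -1 to 1, where 1 is 0.12 rad, then the opening, from 0 (shut) to 1 (fully open). In form: [[dx, dy, dz, wx, wy, wz, fingers], ...]. A call has exactly 8 rows; each row shifts and turns the commanded pose from where the row before left it, along the tool's axes as they then stand; what a row does not reach is not made up. A row lasts 1/12 s, in which the tool goes at most 41.7 mm and 7.16 degrees, less where a joint would pass 70% of its speed; a pose out of reach is approached as far as the arm can. A call with a number of a shift or a turn outside -1 to 1 is refused whole. A call with a gripper value outside its range is refused whole. The fingers move at their own pace and stop on an object; "squeeze" is the grip in N (left out, the last holds). Time passes only in rows, so rows that do not move let the fingers close, or fill a call up. It gives the time, the measured TCP pose, the force, the opening and the grip force at its end, in the units of the state.
- manip.get_obs(): the state, without advancing time (a new reading comes with each control period).
- manip.get_image(name): name is "side" or "top"; returns a dict with "image" (384x512x3 uint8, red, green, blue), "fov_y" (degrees; the focal length in pixels is half the picture's height over the tangent of half this angle, whatever the lens; pixels are square), "cx", "cy" (the principal point, pixels), "T" (4x4, takes a point from camera to world coordinates). Camera axes: x right, y down, z forward; pixel columns grow to the right and rows downward; lengths in m; the calibration is good to about 2 mm. A picture is of the moment at which its call begins. There is no depth.
- manip.job_done(): hands the job in; it is judged then, once.
Trained networks look in a picture, given as the dict that the camera call returned (one of the last four; its "shot" number tells which), for a name from the list of things; names that differ only in an ending like _2 or _b are one class to them, and where a whole thing is asked for, a point or a joint stands for the part that bears it (a point fixed in the world has none). Each returns a list of dicts, best first, with "confidence" (0 to 1); they miss things now and then, are a little off and sometimes report something else, mostly with a low value. They report only what shows in the picture. A call takes as long as a camera call. They do not tell look-alikes from the thing itself.
- manip.recognise(picture, name): "extent" ([centre column, centre row, width, height] in pixels, round what is visible of it).
- manip.silhouettes(picture, name): "pixels" (384x512 bool, what is visible of it) and "extent" ([centre column, centre row, width, height] in pixels, round what is visible of it).
The state is a dict: "time": time; "joints": joint angles; "dq": joint speeds; "joint_torque": joint torques, N m; "tool_pos": TCP position; "tcp_rot": TCP orientation; "wrist_force": force on the tool from outside, world axes, zero at the start; "moment": the same for the moment, N m; "opening": finger opening in m; "gripper_force": force on a finger pad.
Only numpy, scipy, OpenCV 4.12 (cv2) and the standard library are available. Lean on these libraries where they do the work, as an engineer would, in place of code of your own. Each camera call takes 0.05 s, during which the arm holds its last target. There are 200 camera calls.

## Working session

There is one attempt and no reset: what is moved stays moved. The work goes in short steps, Python scripts to look and compute and a tool call to move; the robot and the scene stay as the last step left them, time stands still between calls to the robot, and variables do not carry over. Pictures are saved under pics/ and viewed, at most 10 in all, crops included, and the job is handed in when it is done.

Besides the shell and the picture viewer there is one more tool, called after ">>>" as name(argument=value, ...), one argument or row to a line, values as JSON. carry_out: Moves the arm, as the interface text tells. Its arguments: {"type":"object","properties":{"deltas":{"type":"array","items":{"type":"array","items":{"type":"number","minimum":-1,"maximum":1}}},"squeeze":{"type":"number"}},"required":["deltas"]}

```bash
mkdir -p pics
cat > h.py <<'E'
import numpy as np,cv2
from station import manip
from scipy.spatial.transform import Rotation as R
def snap(n,fn=None):
    p=manip.get_image(n)
    if fn: cv2.imwrite('pics/'+fn,p['image'][:,:,::-1])
    return p
def f(p): return 192/np.tan(np.radians(p['fov_y'])/2)
def ray(p,u,v):
    d=np.array([(u-p['cx'])/f(p),(v-p['cy'])/f(p),1.]); T=np.array(p['T'])
    return T[:3,3],T[:3,:3]@d
def onz(p,u,v,z):
    o,d=ray(p,u,v); return o+d*(z-o[2])/d[2]
def proj(p,X):
    T=np.array(p['T']); c=T[:3,:3].T@(np.array(X)-T[:3,3]); return np.array([p['cx']+f(p)*c[0]/c[2],p['cy']+f(p)*c[1]/c[2]])
E
python3 - <<'E'
from h import *
for n in('top','side'):
    p=snap(n,n+'0.png'); print(n,p['fov_y'],p['cx'],p['cy'],np.round(p['T'],3).tolist())
    for k in('stand','plate','swing_grip','pin_spot','plate_label','plate_frost','file','wax','steel_cup','jar','tweezers','spool','burr_pot'):
        try: print(k,[(np.round(d['extent']).tolist(),round(d['confidence'],2)) for d in manip.recognise(p,k)[:4]])
        except Exception as e: print(k,e)
print(manip.get_obs())
E
```

```text
top 56.556740422010996 250.3683054754839 192.5483002443523 [[0.017, -0.995, 0.098, 0.414], [-1.0, -0.016, 0.014, -0.019], [-0.013, -0.098, -0.995, 1.266], [0.0, 0.0, 0.0, 1.0]]
stand [([170.0, 271.0, 62.0, 54.0], 0.95), ([292.0, 184.0, 69.0, 48.0], 0.75), ([381.0, 270.0, 66.0, 44.0], 0.73), ([152.0, 143.0, 17.0, 19.0], 0.35)]
plate [([306.0, 184.0, 20.0, 16.0], 0.59), ([315.0, 130.0, 55.0, 12.0], 0.38), ([290.0, 177.0, 36.0, 14.0], 0.23)]
swing_grip [([386.0, 273.0, 38.0, 16.0], 0.74), ([289.0, 177.0, 37.0, 12.0], 0.48), ([160.0, 275.0, 38.0, 16.0], 0.48), ([372.0, 190.0, 15.0, 16.0], 0.35)]
pin_spot [([182.0, 198.0, 30.0, 40.0], 0.6), ([307.0, 184.0, 20.0, 14.0], 0.17)]
plate_label [([289.0, 181.0, 36.0, 9.0], 0.45)]
plate_frost [([311.0, 188.0, 13.0, 12.0], 0.47), ([223.0, 141.0, 22.0, 20.0], 0.23)]
file [([316.0, 132.0, 55.0, 13.0], 0.62)]
wax [([194.0, 148.0, 15.0, 14.0], 0.5), ([217.0, 186.0, 9.0, 10.0], 0.3)]
steel_cup [([292.0, 180.0, 34.0, 12.0], 0.73), ([220.0, 141.0, 20.0, 23.0], 0.72), ([316.0, 130.0, 58.0, 13.0], 0.61)]
jar [([152.0, 144.0, 16.0, 18.0], 0.52)]
tweezers [(
[... 1176 characters left out ...]
6,  0.5008901 , -0.42701709,  1.55037362,  0.22078753,
        1.13830317, -0.21031097]), 'dq': array([ 7.08084996e-04, -1.76197664e-04, -1.84187543e-05,  1.35495822e-03,
       -2.93746431e-05, -1.29400320e-03, -6.74587630e-04]), 'joint_torque': array([ 3.11442491e-04, -5.69365704e+01, -5.81021726e+00, -2.81324279e+01,
        1.27347014e-02,  2.02487245e-03,  1.67154252e-05]), 'tool_pos': array([ 0.23132089, -0.60745693,  0.30392838]), 'tcp_rot': array([1.87223781e-05, 9.83501937e-01, 1.80897592e-01, 3.11727908e-05]), 'wrist_force': array([ 0.40463108, -0.55159257,  0.13016134]), 'moment': array([ 0.01933319,  0.00399739, -0.01042574]), 'gripper_force': 0.0, 'opening': 0.08512444371275198}
```

Run:
```python
import cv2
t=cv2.imread('pics/top0.png'); s=cv2.imread('pics/side0.png')
cv2.imwrite('pics/a.png',cv2.resize(t[110:310,110:430],None,fx=2.5,fy=2.5,interpolation=3))
c=cv2.resize(t[150:220,245:335],None,fx=6,fy=6,interpolation=3)
d=cv2.resize(s[125:225,205:305],None,fx=6,fy=6,interpolation=3)
cv2.imwrite('pics/c.png',c);cv2.imwrite('pics/d.png',d)
```

```text
(no output)
```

View pics/a.png

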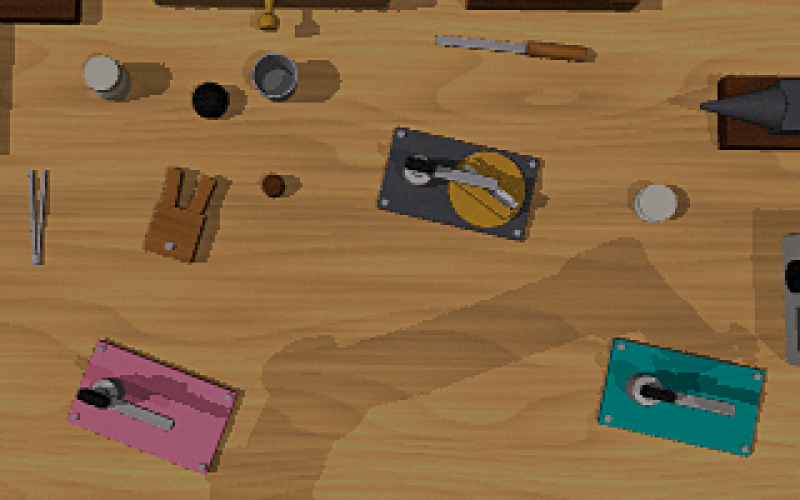

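View pics/d.png

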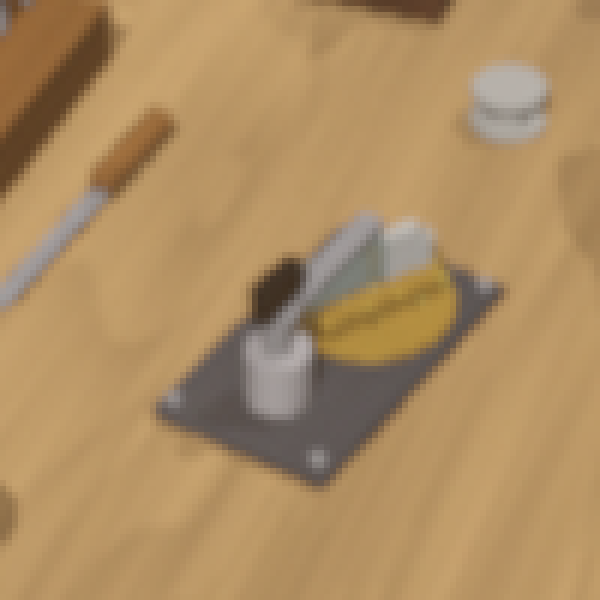

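View pics/c.png

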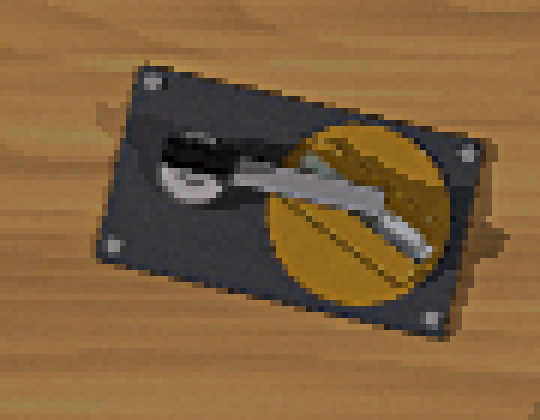

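The top crop shows the grey stand with its knob at about (277,176), the brass disc to its right, and the pale plate end at lower right, about (316,191). The side crop shows the whitish plate end at about (272,166). I'll fit the poses next.

```bash
cat >> h.py <<'E'
from scipy.optimize import least_squares
def Sw(s,P): # stand frame->world ; s=[x,y,yaw]
    c,n=np.cos(s[2]),np.sin(s[2]); P=np.atleast_2d(P); return np.c_[s[0]+c*P[:,0]-n*P[:,1],s[1]+n*P[:,0]+c*P[:,1],P[:,2]]
E
python3 - <<'E'
from h import *
p=snap('top')
cor=np.array([(137,66),(492,140),(447,338),(97,260)])/6+[245,150]-.4
M=np.array([[.06,.105,.012],[.06,-.105,.012],[-.06,-.105,.012],[-.06,.105,.012]])
r=least_squares(lambda s:np.concatenate([proj(p,X)-c for X,c in zip(Sw(s,M),cor)]),[.4,-.1,0])
s=r.x; print(s,np.degrees(s[2]),np.round(r.fun,1))
K=Sw(s,[0,.045,.1])[0];print('knob',K,'disc',Sw(s,[0,-.055,.06]))
print([np.round((proj(p,X)-[245,150])*6) for X in (K,Sw(s,[0,-.061,.079])[0])])
q=snap('side')
print('side knob',np.round((proj(q,K)-[205,125])*6), 'cors',[np.round((proj(q,X)-[205,125])*6) for X in Sw(s,M)])
for pp in(p,q):
    m=manip.silhouettes(pp,'pin_spot')[0]['pixels'].astype(np.uint8)
    c=max(cv2.findContours(m,0,1)[0],key=cv2.contourArea)
    W=np.array([onz(pp,*x[0],.015)[:2] for x in c]).astype(np.float32)
    rr=cv2.minAreaRect(W*1000); print('pin',rr)
E
```

```text
[ 0.57269082 -0.15181402 -0.20118118] -11.526832568196792 [ 0.5 -0.2 -0.6 -0.   0.1  0.  -0.   0.2]
knob [ 0.58168302 -0.10772161  0.1       ] disc [[ 0.56170034 -0.20570474  0.06      ]]
[array([227., 161.]), array([411., 206.])]
side knob [293. 262.] cors [array([153., 402.]), array([341., 218.]), array([506., 279.]), array([328., 475.])]
pin ((520.3065795898438, 239.57423400878906), (73.99222564697266, 123.33768463134766), 73.66812896728516)
pin ((521.254150390625, 242.1082000732422), (82.62291717529297, 129.08175659179688), 73.28630828857422)
```

Run:
```python
from h import *
p=snap('top');q=snap('side')
M=np.array([[.06,.105,.012],[.06,-.105,.012],[-.06,-.105,.012],[-.06,.105,.012]])
hsv=cv2.cvtColor(p['image'],cv2.COLOR_RGB2HSV)[150:220,245:335]
s=np.array([.57269,-.15181,-.20118])
for o in(.008,.010,.012):
  for z in (.02,.032):
    a=np.linspace(0,2*np.pi,200)
    P=np.array([proj(p,X) for X in Sw(s,np.c_[.054*np.cos(a),-.055+o+.054*np.sin(a),0*a+z])])
    P=(P-[245,150])*6
    print(o,z,'disc bbox',P.min(0).round(),P.max(0).round())
  for n,c in((p,[245,150]),(q,[205,125])):
    print('wing',[((proj(n,X)-c)*6).round().tolist() for X in Sw(s,[[0,.065+o,.104],[0,.025+o,.104],[0,-.061+o,.079]])])
```

```text
0.008 0.02 disc bbox [278. 122.] [463. 306.]
0.008 0.032 disc bbox [280. 119.] [467. 304.]
wing [[178.0, 149.0], [249.0, 164.0], [397.0, 203.0]]
wing [[266.0, 283.0], [304.0, 246.0], [381.0, 204.0]]
0.01 0.02 disc bbox [275. 121.] [460. 305.]
0.01 0.032 disc bbox [277. 118.] [464. 303.]
wing [[174.0, 148.0], [246.0, 163.0], [393.0, 203.0]]
wing [[264.0, 285.0], [302.0, 248.0], [379.0, 206.0]]
0.012 0.02 disc bbox [272. 121.] [457. 304.]
0.012 0.032 disc bbox [274. 117.] [460. 303.]
wing [[171.0, 147.0], [242.0, 163.0], [390.0, 202.0]]
wing [[262.0, 287.0], [300.0, 249.0], [378.0, 208.0]]
```

Run:
```python
from h import *
q=snap('side')
cor=np.array([(157,408),(503,290),(322,487)])/6+[205,125]-.4
M=np.array([[.06,.105,.012],[-.06,-.105,.012],[-.06,.105,.012]])
r=least_squares(lambda s:np.concatenate([proj(q,X)-c for X,c in zip(Sw(s,M),cor)]),[.57,-.15,-.2])
a=np.array([.57269,-.15181,-.20118]);print(r.x,np.round(r.fun,1))
s=(a+r.x)/2;s[2]=a[2]*.7+r.x[2]*.3; s[:2]=Sw(s,[0,.0145,0])[0,:2]
print('stand',s); K=Sw(s,[0,.045,.1])[0];print('knob',K, 'disc',Sw(s,[0,-.055,0]))
o=manip.get_obs();Rt=R.from_quat(o['tcp_rot'],scalar_first=True)
D=K+[0,0,.054+.06]-o['tool_pos'];print(D, 'tool',Rt.inv().apply(D)/.02,'yaw y',np.degrees(np.arctan2(*Rt.as_matrix()[[1,0],1])))
```

```text
[ 0.57226099 -0.14508894 -0.21034345] [-1.   0.4  0.6 -0.2  0.4 -0.4]
stand [ 0.57541202 -0.13424993 -0.20392903]
knob [ 0.58452535 -0.0901824   0.1       ] disc [[ 0.5642735  -0.18811025  0.        ]]
[ 0.35319367  0.5172772  -0.0899182 ] tool [ 25.70721974 -17.88669997   4.49685608] yaw y -69.15387927320016
```

>>> carry_out(
  deltas=[
    [0.803, -0.559, 0.1, 0, 0, 0, 1],
    [0.803, -0.559, 0.1, 0, 0, 0, 1],
    [0.803, -0.559, 0.1, 0, 0, 0, 1],
    [0.803, -0.559, 0.1, 0, 0, 0, 1],
    [0.803, -0.559, 0.1, 0, 0, 0, 1],
    [0.803, -0.559, 0.1, 0, 0, 0, 1],
    [0.803, -0.559, 0.1, 0, 0, 0, 1],
    [0.803, -0.559, 0.1, 0, 0, 0, 1],
  ],
)

```text
time: 2.42
tool_pos: [0.32, -0.4773, 0.2879]
tcp_rot: [0.0, 0.984, 0.181, 0.0]
wrist_force: [-0.5, -1.2, 0.2]
opening: 0.0852
gripper_force: 0.0
```

>>> carry_out(
  deltas=[
    [0.803, -0.559, 0.1, 0, 0, 0, 1],
    [0.803, -0.559, 0.1, 0, 0, 0, 1],
    [0.803, -0.559, 0.1, 0, 0, 0, 1],
    [0.803, -0.559, 0.1, 0, 0, 0, 1],
    [0.803, -0.559, 0.1, 0, 0, 0, 1],
    [0.803, -0.559, 0.1, 0, 0, 0, 1],
    [0.803, -0.559, 0.1, 0, 0, 0, 1],
    [0.803, -0.559, 0.1, 0, 0, 0, 1],
  ],
)

```text
time: 3.08
tool_pos: [0.4083, -0.3481, 0.272]
tcp_rot: [0.0, 0.984, 0.181, 0.0]
wrist_force: [0.2, 0.1, -0.2]
opening: 0.0853
gripper_force: 0.0
```

>>> carry_out(
  deltas=[
    [0.803, -0.559, 0.1, 0, 0, 0, 1],
    [0.803, -0.559, 0.1, 0, 0, 0, 1],
    [0.803, -0.559, 0.1, 0, 0, 0, 1],
    [0.803, -0.559, 0.1, 0, 0, 0, 1],
    [0.803, -0.559, 0.1, 0, 0, 0, 1],
    [0.803, -0.559, 0.1, 0, 0, 0, 1],
    [0.803, -0.559, 0.1, 0, 0, 0, 1],
    [0.803, -0.559, 0.1, 0, 0, 0, 1],
  ],
)

```text
time: 3.75
tool_pos: [0.4966, -0.2188, 0.256]
tcp_rot: [0.0, 0.984, 0.181, 0.0]
wrist_force: [0.4, 0.1, -0.5]
opening: 0.0855
gripper_force: 0.0
```

>>> carry_out(
  deltas=[
    [0.803, -0.559, 0.1, 0, 0, 0, 1],
    [0.803, -0.559, 0.1, 0, 0, 0, 1],
    [0.803, -0.559, 0.1, 0, 0, 0, 1],
    [0.803, -0.559, 0.1, 0, 0, 0, 1],
    [0.803, -0.559, 0.1, 0, 0, 0, 1],
    [0.803, -0.559, 0.1, 0, 0, 0, 1],
    [0.803, -0.559, 0.1, 0, 0, 0, 1],
    [0.803, -0.559, 0.1, 0, 0, 0, 1],
  ],
)

```text
time: 4.42
tool_pos: [0.5848, -0.0895, 0.2399]
tcp_rot: [0.0, 0.984, 0.181, 0.0]
wrist_force: [0.4, -0.4, -0.2]
opening: 0.0854
gripper_force: 0.0
```

>>> carry_out(
  deltas=[
    [0, 0, 0, 0, 0, -1, 1],
    [0, 0, 0, 0, 0, -1, 1],
    [0, 0, 0, 0, 0, -1, 1],
    [0, 0, 0, 0, 0, -1, 1],
    [0, 0, 0, 0, 0, -1, 1],
    [0, 0, 0, 0, 0, -1, 1],
    [0, 0, 0, 0, 0, -1, 1],
    [0, 0, 0, 0, 0, -1, 1],
  ],
)

```text
time: 5.08
tool_pos: [0.5844, -0.0904, 0.24]
tcp_rot: [0.0, 0.787, 0.617, 0.0]
wrist_force: [-0.6, 0.6, -0.7]
opening: 0.0854
gripper_force: 0.0
```

>>> carry_out(
  deltas=[
    [0, 0, 0.6, 0, 0, -0.3, 1],
    [0, 0, 0.6, 0, 0, 0, 1],
    [0, 0, 0.6, 0, 0, 0, 1],
    [0, 0, 0.6, 0, 0, 0, 1],
    [0, 0, 0, 0, 0, 0, 1],
    [0, 0, 0, 0, 0, 0, 1],
    [0, 0, 0, 0, 0, 0, 1],
    [0, 0, 0, 0, 0, 0, 1],
  ],
)

```text
time: 5.75
tool_pos: [0.5848, -0.09, 0.1925]
tcp_rot: [0.0, 0.778, 0.629, 0.0]
wrist_force: [-0.2, -1.1, -0.9]
opening: 0.0853
gripper_force: 0.0
```

Run:
```python
from h import *
p=snap('top');q=snap('side'); o=manip.get_obs();print(o['joints'].round(2),o['tool_pos'])
a=cv2.resize(p['image'][140:220,250:320],None,fx=5.6,fy=5.6,interpolation=3)
b=cv2.resize(q['image'][100:200,210:285],None,fx=5,fy=5,interpolation=3)
h=500;im=np.zeros((h,800,3),np.uint8);im[:a.shape[0],:a.shape[1]]=a;im[:b.shape[0],400:400+b.shape[1]]=b
cv2.imwrite('pics/e.png',im[:,:,::-1])
g=o['tool_pos']-[0,0,.073]; K=[.5845,-.0902,.104]
for X in(g,K): print((proj(p,X)-[250,140])*5.6,(proj(q,X)-[210,100])*5+[400,0])
```

```text
[ 0.68  0.62 -0.78  1.79  0.53  0.95 -0.53] [ 0.58476961 -0.0901667   0.19262221]
[156.40661038 195.38979972] [605.25838481 334.65684271]
[154.75477283 199.7630633 ] [605.98816095 353.0452799 ]
```

View pics/e.png

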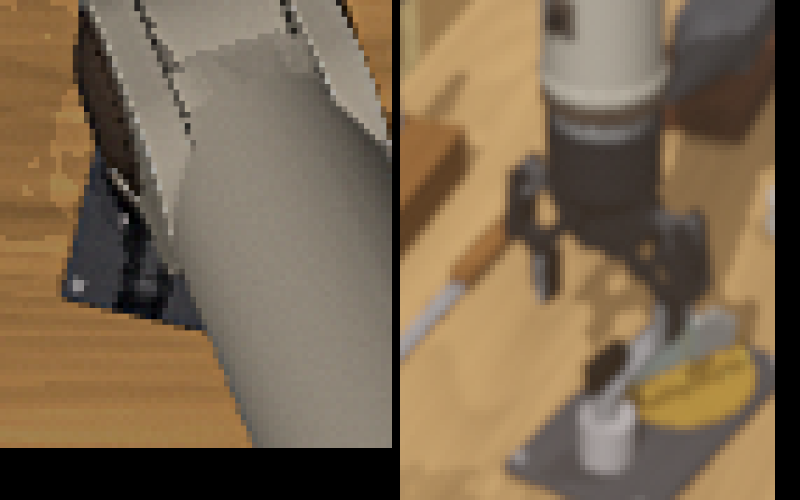

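The side view shows the open fingers straddling the wing knob: tips at about (239,159) and (264,167) in the full image, wing at about (251,171). It's aligned to within about 3 mm, so I'll shift +3 mm along the wing and lower.

>>> carry_out(
  deltas=[
    [0.15, 0, 0.35, 0, 0, 0, 1],
    [0, 0, 0.35, 0, 0, 0, 1],
    [0, 0, 0.35, 0, 0, 0, 1],
    [0, 0, 0.35, 0, 0, 0, 1],
    [0, 0, 0.35, 0, 0, 0, 1],
    [0, 0, 0, 0, 0, 0, 0.5],
    [0, 0, 0, 0, 0, 0, 0.3],
    [0, 0, 0, 0, 0, 0, 0],
  ],
  squeeze=50,
)

```text
time: 6.52
tool_pos: [0.585, -0.0872, 0.1569]
tcp_rot: [-0.0, 0.778, 0.629, 0.0]
wrist_force: [-0.1, 0.2, 0.5]
opening: 0.0517
gripper_force: 0.0
```

>>> carry_out(
  deltas=[
    [0, 0, 0, 0, 0, 0, 0],
    [0, 0, 0, 0, 0, 0, 0],
    [0, 0, 0, 0, 0, 0, 0],
    [0, 0, 0, 0, 0, 0, 0],
    [0, 0, 0, 0, 0, 0, 0],
    [0, 0, 0, 0, 0, 0, 0],
    [0, 0, 0, 0, 0, 0, 0],
    [0, 0, 0, 0, 0, 0, 0],
  ],
)

```text
time: 7.18
tool_pos: [0.5871, -0.0878, 0.1579]
tcp_rot: [0.002, 0.778, 0.629, 0.002]
wrist_force: [5.2, -0.3, -3.1]
opening: 0.0127
gripper_force: 53.2
```

>>> carry_out(
  deltas=[
    [0, 0.1, 0.1, 0, 0, 0, 0],
    [0, 0, 0.1, 0, 0, 0, 0],
    [0, 0, 0.1, 0, 0, 0, 0],
    [0, 0, 0, 0, 0, 0, 0],
    [0, 0, 0, 0, 0, 0, 0],
    [0, 0, 0, 0, 0, 0, 0],
    [0, 0, 0, 0, 0, 0, 0],
    [0, 0, 0, 0, 0, 0, 0],
  ],
)

```text
time: 7.85
tool_pos: [0.5877, -0.0877, 0.1527]
tcp_rot: [0.001, 0.778, 0.629, 0.0]
wrist_force: [-1.9, 0.2, 13.3]
opening: 0.0128
gripper_force: 55.1
```

>>> carry_out(
  deltas=[
    [0, 0, 0, 0, 0, -0.6, 0],
    [0, 0, 0, 0, 0, -0.6, 0],
    [0, 0, 0, 0, 0, -0.6, 0],
    [0, 0, 0, 0, 0, -0.6, 0],
    [0, 0, 0, 0, 0, -0.6, 0],
    [0, 0, 0, 0, 0, -0.6, 0],
    [0, 0, 0, 0, 0, -0.6, 0],
    [0, 0, 0, 0, 0, 0, 0],
  ],
)

```text
time: 8.52
tool_pos: [0.5863, -0.0878, 0.1526]
tcp_rot: [-0.0, 0.595, 0.804, -0.001]
wrist_force: [-5.8, -1.0, 17.9]
opening: 0.0127
gripper_force: 56.0
```

>>> carry_out(
  deltas=[
    [0, -0.08, 0, 0, 0, -0.6, 0],
    [0, 0, 0, 0, 0, -0.6, 0],
    [0, 0, 0, 0, 0, -0.6, 0],
    [0, 0, 0, 0, 0, -0.6, 0],
    [0, 0, 0, 0, 0, -0.6, 0],
    [0, 0, 0, 0, 0, -0.6, 0],
    [0, 0, 0, 0, 0, -0.6, 0],
    [0, 0, 0, 0, 0, -0.6, 0],
  ],
)

```text
time: 9.18
tool_pos: [0.5849, -0.089, 0.1526]
tcp_rot: [-0.0, 0.342, 0.94, -0.002]
wrist_force: [-7.6, -2.5, 18.0]
opening: 0.0126
gripper_force: 55.9
```

>>> carry_out(
  deltas=[
    [0, 0, 0, 0, 0, -0.6, 0],
    [0, 0, 0, 0, 0, -0.6, 0],
    [0, 0, 0, 0, 0, -0.6, 0],
    [0, 0, 0, 0, 0, -0.6, 0],
    [0, 0, 0, 0, 0, -0.5, 0],
    [0, 0, 0, 0, 0, 0, 0],
    [0, 0, 0, 0, 0, 0, 0],
    [0, 0, 0, 0, 0, 0, 0],
  ],
)

```text
time: 9.85
tool_pos: [0.5845, -0.0899, 0.1526]
tcp_rot: [-0.001, 0.177, 0.984, -0.002]
wrist_force: [-9.2, -3.5, 19.3]
opening: 0.0127
gripper_force: 56.3
```

Run:
```python
from h import *
o=manip.get_obs();M=R.from_quat(o['tcp_rot'],scalar_first=True).as_matrix()
print(np.degrees(np.arctan2(M[1,0],M[0,0])),o)
```

```text
159.59301128038743 {'time': 9.85, 'joints': array([ 0.83365052,  0.82340105, -1.03595113,  1.79859899,  0.83233593,
        1.03091316,  0.67826012]), 'dq': array([-2.86697208e-03, -8.68399997e-04,  3.10988907e-03, -2.81700905e-05,
       -5.87725944e-04, -9.56695668e-04, -1.39497650e-03]), 'joint_torque': array([ -3.35046597, -45.05741   , -17.76270032, -17.06458926,
         0.42469793,  -3.40589203,   0.44417099]), 'tool_pos': array([ 0.58450846, -0.08991632,  0.15261276]), 'tcp_rot': array([-8.10167876e-04,  1.77143302e-01,  9.84181971e-01, -2.33268635e-03]), 'wrist_force': array([-9.16424062, -3.49195658, 19.28104437]), 'moment': array([-1.00401401,  1.9457303 , -0.44266004]), 'gripper_force': 56.303585171699524, 'opening': 0.012741690891690019}
```

>>> carry_out(
  deltas=[
    [0, 0, 0, 0, 0, -0.3, 0],
    [0, 0, 0, 0, 0, -0.3, 0],
    [0, 0, 0, 0, 0, 0, 0],
    [0, 0, -0.1, 0, 0, 0, 0],
    [0, 0, -0.1, 0, 0, 0, 0],
    [0, 0, -0.1, 0, 0, 0, 0],
    [0, 0, 0, 0, 0, 0, 0],
    [0, 0, 0, 0, 0, 0, 0],
  ],
)

```text
time: 10.52
tool_pos: [0.5847, -0.09, 0.1566]
tcp_rot: [-0.001, 0.142, 0.99, -0.001]
wrist_force: [-2.4, -4.5, 3.3]
opening: 0.0127
gripper_force: 63.8
```

Run:
```python
from h import *
o=manip.get_obs();M=R.from_quat(o['tcp_rot'],scalar_first=True).as_matrix()
print(np.degrees(np.arctan2(M[1,0],M[0,0])),o['moment'],o['wrist_force'],o['tool_pos'])
```

```text
163.66826429045938 [-1.08680294  0.67500147 -1.23824925] [-2.37902724 -4.4800324   3.32827467] [ 0.58466694 -0.08999868  0.15664152]
```

>>> carry_out(
  deltas=[
    [0, 0, 0, 0, 0, 0.3, 0],
    [0, 0, 0, 0, 0, 0, 0.5],
    [0, 0, 0, 0, 0, 0, 0.5],
    [0, 0, 0, 0, 0, 0, 0.5],
    [0, 0, 0, 0, 0, 0, 0.5],
    [0, 0, 0, 0, 0, 0, 0.5],
    [0, 0, -0.3, 0, 0, 0, 0.5],
    [0, 0, -0.5, 0, 0, 0, 0.5],
  ],
)

```text
time: 11.18
tool_pos: [0.5847, -0.0879, 0.1725]
tcp_rot: [-0.001, 0.158, 0.987, 0.0]
wrist_force: [-0.9, 0.4, 0.1]
opening: 0.0425
gripper_force: 0.0
```

>>> carry_out(
  deltas=[
    [0, 0, -1, 0, 0, 0, 0.5],
    [0, 0, -1, 0, 0, 0, 0.5],
    [0, 0, -1, 0, 0, 0, 0.5],
    [1, 0, -1, 0, 0, 0, 0.5],
    [1, 0, -1, 0, 0, 0, 0.5],
    [1, 0, 0, 0, 0, 0, 0.5],
    [1, 0, 0, 0, 0, 0, 0.5],
    [1, 0, 0, 0, 0, 0, 0.5],
  ],
)

```text
time: 11.85
tool_pos: [0.4898, -0.0563, 0.2742]
tcp_rot: [0.001, 0.158, 0.987, -0.0]
wrist_force: [-0.3, -0.1, -0.4]
opening: 0.0426
gripper_force: 0.0
```

>>> carry_out(
  deltas=[
    [1, 0, 0, 0, 0, 0, 0.5],
    [1, 0, 0, 0, 0, 0, 0.5],
    [1, 0, 0, 0, 0, 0, 0.5],
    [1, 0, 0, 0, 0, 0, 0.5],
    [1, 0, 0, 0, 0, 0, 0.5],
    [1, 0, 0, 0, 0, 0, 0.5],
    [1, 0, 0, 0, 0, 0, 0.5],
    [0, 0, 0, 0, 0, 0, 0.5],
  ],
)

```text
time: 12.52
tool_pos: [0.3583, -0.0134, 0.2739]
tcp_rot: [-0.001, 0.156, 0.988, -0.008]
wrist_force: [-0.5, 0.6, 0.7]
opening: 0.0429
gripper_force: 0.0
```

Run:
```python
from h import *
p=snap('top','top2.png');q=snap('side','side2.png'); o=manip.get_obs();print(o['joints'].round(2),o['tool_pos'])
a=cv2.resize(p['image'][145:215,245:330],None,fx=5,fy=5,interpolation=3)
b=cv2.resize(q['image'][130:220,225:300],None,fx=5,fy=5,interpolation=3)
im=np.zeros((500,800,3),np.uint8);im[:a.shape[0],:a.shape[1]]=a;im[:b.shape[0],425:425+b.shape[1]]=b
cv2.imwrite('pics/g.png',im[:,:,::-1])
```

```text
[ 1.46  0.11 -1.53  2.23  0.15  0.92  1.09] [ 0.36101003 -0.01581925  0.27449408]
```

View pics/g.png

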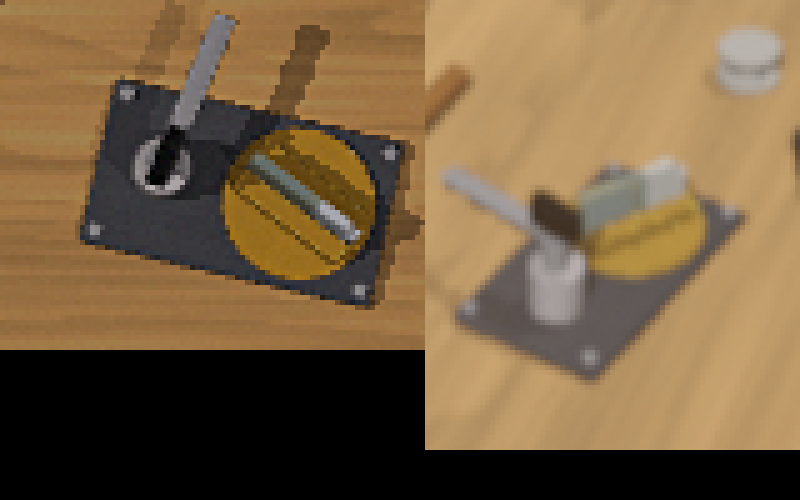

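The bar is clear, pointing up-image, and the plate runs from about (295,176) to (317,193) in the top image. Now I'll zoom in on the notch.

```bash
cat > pl.py <<'E'
from h import *
s=np.array([.5755,-.1325,-.204]); D=Sw(s,[0,-.055,0])[0]
def plate(c,a):
    X=np.array([np.cos(a),np.sin(a),0]);Y=np.array([-np.sin(a),np.cos(a),0])
    return lambda x,y,z: np.array([c[0],c[1],.018])+x*X+y*Y+np.array([0,0,z])
E
python3 - <<'E'
from pl import *
p=snap('top');q=snap('side')
print('disc',D)
# plate top edge ends in top px (from g.png)
e=[onz(p,245+u/5-.4,145+v/5-.4,.062) for u,v in((250,155),(360,238))]
print(e, np.linalg.norm(e[0]-e[1]), (e[0]+e[1])/2)
d=e[1]-e[0];a=np.arctan2(d[1],d[0]);print(np.degrees(a))
P=plate(D,a)
k=14
b=cv2.resize(q['image'][155:190,250:290],None,fx=k,fy=k,interpolation=cv2.INTER_CUBIC)
b2=b.copy()
out=[(45,0,14),(45,0,34),(35,0,34),(35,0,44),(-45,0,44),(-45,0,14)]
pts=np.array([(proj(q,P(*np.array(t)/1000))-[250,155]+.5)*k for t in out]).astype(int)
cv2.polylines(b2,[pts],True,(255,0,0),1)
a_=cv2.resize(p['image'][168:203,285:325],None,fx=k,fy=k,interpolation=cv2.INTER_CUBIC)
im=np.concatenate([b,b2],1)
im=cv2.resize(im,None,fx=.71,fy=.71)
cv2.imwrite('pics/i.png',im[:,:,::-1])
E
```

```text
disc [ 0.56435766 -0.18635952  0.        ]
[array([ 0.5917902 , -0.15041072,  0.062     ]), array([ 0.53622929, -0.22495636,  0.062     ])] 0.09297347228658845 [ 0.56400975 -0.18768354  0.062     ]
-126.69817517103448
```

View pics/i.png

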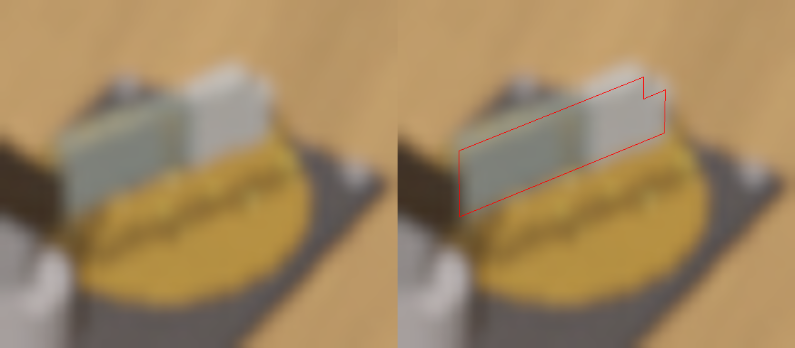

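The bite out of the upper right corner of the white end, at about (276,165) in the side image, matches the model outline. So the frosted end points to -x/-y, at yaw -126.7°.

```bash
cat >> h.py <<'E'
def go(tgt):
    o=manip.get_obs();Rt=R.from_quat(o['tcp_rot'],scalar_first=True);D=np.array(tgt)-o['tool_pos'];M=Rt.as_matrix()
    print('dtool/20mm',Rt.inv().apply(D)/.02,'yaw x',np.degrees(np.arctan2(M[1,0],M[0,0])),o['joints'].round(3),o['tool_pos'].round(4),o['wrist_force'].round(1),o['gripper_force'])
    open('log.txt','a').write(repr((o['joints'].tolist(),o['tool_pos'].tolist(),o['tcp_rot'].tolist()))+'\n')
    return o
E
python3 -c "
from h import *
go([.5485,-.2078,.22])"
```

```text
dtool/20mm [-11.87740361  -6.24774986   2.70198121] yaw x 161.84781058204112 [ 1.458  0.122 -1.524  2.224  0.153  0.918  1.094] [ 0.3618 -0.0151  0.2743] [-0.   0.1 -0. ] 0.0
```

>>> carry_out(
  deltas=[
    [-0.742, -0.39, 0.17, 0, 0, 0, 0.5],
    [-0.742, -0.39, 0.17, 0, 0, 0, 0.5],
    [-0.742, -0.39, 0.17, 0, 0, 0, 0.5],
    [-0.742, -0.39, 0.17, 0, 0, 0, 0.5],
    [-0.742, -0.39, 0.17, 0, 0, 0, 0.5],
    [-0.742, -0.39, 0.17, 0, 0, 0, 0.5],
    [-0.742, -0.39, 0.17, 0, 0, 0, 0.5],
    [-0.742, -0.39, 0.17, 0, 0, 0, 0.5],
  ],
)

```text
time: 13.38
tool_pos: [0.4555, -0.1105, 0.2432]
tcp_rot: [-0.004, 0.157, 0.988, 0.003]
wrist_force: [0.2, -0.0, 1.1]
opening: 0.0425
gripper_force: 0.0
```

>>> carry_out(
  deltas=[
    [-0.742, -0.39, 0.17, 0, 0, 0, 0.5],
    [-0.742, -0.39, 0.17, 0, 0, 0, 0.5],
    [-0.742, -0.39, 0.17, 0, 0, 0, 0.5],
    [-0.742, -0.39, 0.17, 0, 0, 0, 0.5],
    [-0.742, -0.39, 0.17, 0, 0, 0, 0.5],
    [-0.742, -0.39, 0.17, 0, 0, 0, 0.5],
    [-0.742, -0.39, 0.17, 0, 0, 0, 0.5],
    [-0.742, -0.39, 0.17, 0, 0, 0, 0.5],
  ],
)

```text
time: 14.05
tool_pos: [0.5485, -0.2067, 0.2138]
tcp_rot: [-0.004, 0.158, 0.988, 0.003]
wrist_force: [0.8, -0.2, 0.5]
opening: 0.043
gripper_force: 0.0
```

>>> carry_out(
  deltas=[
    [0, 0, 0, 0, 0, 0.985, 0.5],
    [0, 0, 0, 0, 0, 0.985, 0.5],
    [0, 0, 0, 0, 0, 0.985, 0.5],
    [0, 0, 0, 0, 0, 0.985, 0.5],
    [0, 0, 0, 0, 0, 0.985, 0.5],
    [0, 0, 0, 0, 0, 0.985, 0.5],
    [0, 0, 0, 0, 0, 0.985, 0.5],
    [0, 0, 0, 0, 0, 0.985, 0.5],
  ],
)

```text
time: 14.72
tool_pos: [0.5478, -0.2061, 0.2137]
tcp_rot: [-0.005, 0.592, 0.806, 0.0]
wrist_force: [0.3, -0.6, -0.1]
opening: 0.0424
gripper_force: 0.0
```

>>> carry_out(
  deltas=[
    [0, 0, 0, 0, 0, 0.985, 0.5],
    [0, 0, 0, 0, 0, 0.985, 0.5],
    [0, 0, 0, 0, 0, 0.985, 0.5],
    [0, 0, 0, 0, 0, 0.985, 0.5],
    [0, 0, 0, 0, 0, 0.985, 0.5],
    [0, 0, 0, 0, 0, 0.985, 0.5],
    [0, 0, 0, 0, 0, 0.985, 0.5],
    [0, 0, 0, 0, 0, 0.985, 0.5],
  ],
)

```text
time: 15.38
tool_pos: [0.5476, -0.2061, 0.2133]
tcp_rot: [-0.005, 0.894, 0.448, -0.003]
wrist_force: [0.9, 0.0, 0.6]
opening: 0.0427
gripper_force: 0.0
```

```bash
python3 -c "
from h import *
go([.5485,-.2078,.16])"
```

```text
dtool/20mm [-0.03834464  0.11561063  2.66611339] yaw x 53.233370073980886 [ 0.738  0.522 -0.554  1.785  0.328  0.939 -0.597] [ 0.5476 -0.2061  0.2133] [0.9 0.  0.6] 0.0
```

>>> carry_out(
  deltas=[
    [0, 0.1, 0.5, 0, 0, 0, 0.5],
    [0, 0, 0.5, 0, 0, 0, 0.5],
    [0, 0, 0.5, 0, 0, 0, 0.5],
    [0, 0, 0.5, 0, 0, 0, 0.5],
    [0, 0, 0.5, 0, 0, 0, 0.5],
    [0, 0, 0.5, 0, 0, 0, 0.5],
    [0, 0, 0.3, 0, 0, 0, 0.5],
    [0, 0, 0, 0, 0, 0, 0.5],
  ],
)

```text
time: 16.05
tool_pos: [0.548, -0.2079, 0.1511]
tcp_rot: [-0.002, 0.893, 0.45, -0.002]
wrist_force: [0.3, -0.2, -0.1]
opening: 0.043
gripper_force: 0.0
```

Run:
```python
from pl import *
p=snap('top');q=snap('side'); o=go([.5485,-.2078,.11])
k=8
def crop(p,u,v):
    b=cv2.resize(p['image'][v:v+60,u:u+48],None,fx=k,fy=k,interpolation=cv2.INTER_CUBIC)
    M=R.from_quat(o['tcp_rot'],scalar_first=True).as_matrix()
    for t in ([-.011,.0,.06],[.011,0,.06],[0,.021,.065],[0,-.021,.065]):
        w=(proj(p,o['tool_pos']+M@np.array(t))-[u,v]+.5)*k; cv2.circle(b,tuple(w.astype(int)),3,(255,0,0),1)
    P=plate([.5640,-.187],np.radians(-126.7))
    pts=np.array([(proj(p,P(*np.array(t)/1000))-[u,v]+.5)*k for t in [(45,0,14),(45,0,34),(35,0,34),(35,0,44),(-45,0,44),(-45,0,14)]]).astype(int)
    cv2.polylines(b,[pts],True,(0,255,0),1);return b
im=np.concatenate([crop(p,285,150),crop(q,245,135)],1)
cv2.imwrite('pics/j.png',im[:,:,::-1])
```

```text
dtool/20mm [-0.00322745 -0.02612685  2.1436743 ] yaw x 53.53436328522388 [ 0.707  0.602 -0.513  1.82   0.388  0.824 -0.636] [ 0.5491 -0.2081  0.1529] [ 0.2  0.2 -0.4] 0.0
```

View pics/j.png

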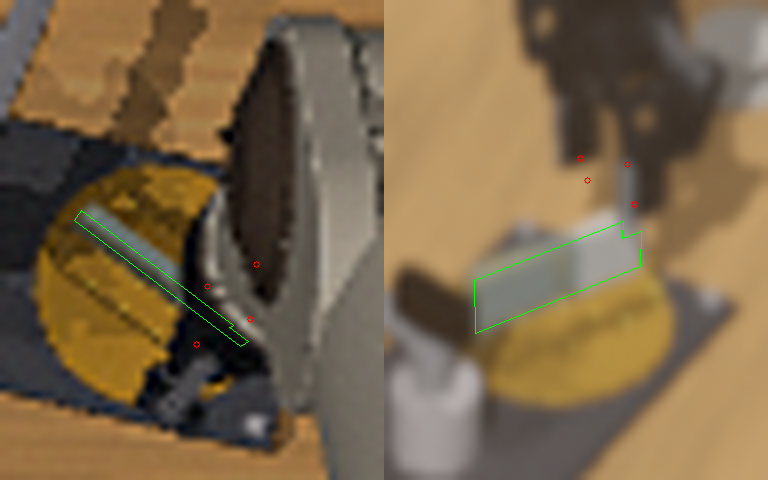

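The fingers straddle the frosted end (side-view tips at about (269,155) and (277,161)), and the plate sits about 2 mm further along its normal. I'll lower and close.

>>> carry_out(
  deltas=[
    [0, 0.1, 0.4, 0, 0, 0, 0.5],
    [0, 0, 0.4, 0, 0, 0, 0.5],
    [0, 0, 0.4, 0, 0, 0, 0.5],
    [0, 0, 0.4, 0, 0, 0, 0.5],
    [0, 0, 0.3, 0, 0, 0, 0.5],
    [0, 0, 0.15, 0, 0, 0, 0.5],
    [0, 0, 0, 0, 0, 0, 0.5],
    [0, 0, 0, 0, 0, 0, 0.35],
  ],
  squeeze=25,
)

```text
time: 16.82
tool_pos: [0.5505, -0.209, 0.1116]
tcp_rot: [-0.001, 0.893, 0.45, -0.001]
wrist_force: [0.9, 0.0, -0.5]
opening: 0.0319
gripper_force: 0.0
```

>>> carry_out(
  deltas=[
    [0, 0, 0, 0, 0, 0, 0.25],
    [0, 0, 0, 0, 0, 0, 0.2],
    [0, 0, 0, 0, 0, 0, 0.15],
    [0, 0, 0, 0, 0, 0, 0],
    [0, 0, 0, 0, 0, 0, 0],
    [0, 0, 0, 0, 0, 0, 0],
    [0, 0, 0, 0, 0, 0, 0],
    [0, 0, 0, 0, 0, 0, 0],
  ],
)

```text
time: 17.48
tool_pos: [0.5508, -0.2093, 0.1123]
tcp_rot: [-0.001, 0.893, 0.45, -0.001]
wrist_force: [-1.1, -0.1, 4.2]
opening: 0.0073
gripper_force: 28.8
```

```bash
python3 -c "
from h import *
go([.5485,-.2078,.11])"
```

```text
dtool/20mm [-0.00657841 -0.13854857  0.11441614] yaw x 53.51915209543648 [ 0.682  0.663 -0.481  1.829  0.428  0.756 -0.665] [ 0.5508 -0.2093  0.1123] [-1.1 -0.1  4.2] 28.79326231777668
```

>>> carry_out(
  deltas=[
    [0, 0, 0, 0, 0, 0, 0],
    [0, 0, 0, 0, 0, 0, 0],
    [0, 0, -0.15, 0, 0, 0, 0],
    [0, 0, -0.25, 0, 0, 0, 0],
    [0, 0, -0.25, 0, 0, 0, 0],
    [0, 0, -0.25, 0, 0, 0, 0],
    [0, 0, -0.25, 0, 0, 0, 0],
    [0, 0, -0.25, 0, 0, 0, 0],
  ],
  squeeze=50,
)

```text
time: 18.15
tool_pos: [0.5503, -0.209, 0.1403]
tcp_rot: [-0.001, 0.893, 0.45, -0.001]
wrist_force: [0.7, -0.2, -0.5]
opening: 0.0069
gripper_force: 51.4
```

>>> carry_out(
  deltas=[
    [0, 0, -0.8, 0, 0, 0, 0],
    [0, 0, -0.8, 0, 0, 0, 0],
    [0, 0, -0.8, 0, 0, 0, 0],
    [0, 0, -0.8, 0, 0, 0, 0],
    [0, 0, -0.8, 0, 0, 0, 0],
    [0, 0, -0.8, 0, 0, 0, 0],
    [0, 0, -0.8, 0, 0, 0, 0],
    [0, 0, 0, 0, 0, 0, 0],
  ],
)

```text
time: 18.82
tool_pos: [0.5525, -0.2094, 0.2555]
tcp_rot: [0.001, 0.893, 0.45, 0.001]
wrist_force: [1.1, 0.4, 0.5]
opening: 0.0067
gripper_force: 51.4
```

```bash
python3 -c "
from h import *
go([.5485,-.2078,.11])
p=snap('top');q=snap('side')
for n in(p,q):
  for k in('plate','pin_spot','burr_pot','steel_cup'): print(k,[(np.round(d['extent']).tolist(),round(d['confidence'],2)) for d in manip.recognise(n,k)[:2]])
q=q['image'][110:200,225:300];cv2.imwrite('pics/k.png',cv2.resize(q,None,fx=5,fy=5)[:,:,::-1])
"
```

```text
dtool/20mm [-0.05696479 -0.22942086  7.27553714] yaw x 53.538054568289056 [ 0.757  0.474 -0.574  1.749  0.299  1.004 -0.565] [ 0.5525 -0.2094  0.2555] [1.1 0.4 0.5] 51.414084658026695
plate [([308.0, 173.0, 19.0, 15.0], 0.5)]
pin_spot [([181.0, 197.0, 29.0, 39.0], 0.82), ([289.0, 177.0, 60.0, 63.0], 0.4)]
burr_pot []
steel_cup [([219.0, 143.0, 22.0, 20.0], 0.78)]
plate []
pin_spot [([230.0, 267.0, 53.0, 38.0], 0.87)]
burr_pot [([234.0, 229.0, 8.0, 8.0], 0.63)]
steel_cup [([192.0, 216.0, 17.0, 25.0], 0.68)]
```

View pics/k.png

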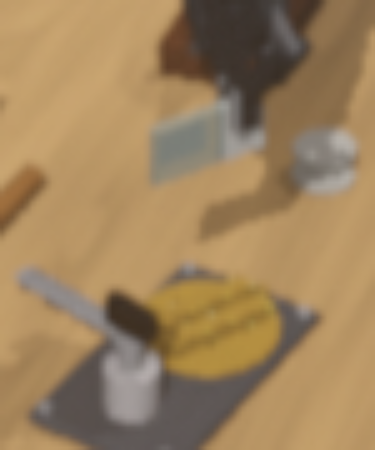

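The picture shows the plate held by its frosted end above the empty slot, with the bar still clear and the knob up. I'll fit the arm kinematics from logged samples to choose a final orientation that can be reached.

```bash
cat > kin.py <<'E'
from h import *
import itertools,ast
S=[ast.literal_eval(l) for l in open('log.txt')]
S+=[([1.47022,.50089,-.42702,1.55037,.22079,1.1383,-.21031],[.23132,-.60746,.30393],[1.9e-5,.9835,.1809,3e-5]),
([.83365,.8234,-1.03595,1.7986,.83234,1.03091,.67826],[.58451,-.08992,.15261],[-.0008,.17714,.98418,-.00233])]
Q=np.array([a[0] for a in S]);Pp=np.array([a[1] for a in S]);Rr=[R.from_quat(a[2],scalar_first=True).as_matrix() for a in S]
ax='zyzyzyz'
def chain(q,sg,off):
    Rs=[np.eye(3)]
    for a,x,s,o in zip(ax,q,sg,off): Rs.append(Rs[-1]@R.from_euler(a,s*x+o).as_matrix())
    return Rs
def ofit(sg):
    best=None
    for f4 in(0,np.pi):
        r=least_squares(lambda v:np.concatenate([(chain(q,sg,[v[0],0,0,0,0,0,0])[-1]@R.from_rotvec(v[1:]).as_matrix()-m).ravel() for q,m in zip(Q,Rr)]),[f4/2,.1,f4,.1])
        if best is None or r.cost<best.cost: best=r
    return best
def basis(q,sg,v):
    C=chain(q,sg,[v[0],0,0,0,0,0,0])
    z=np.array([0,0,1.]);x=np.array([1.,0,0])
    return np.array([z,C[3]@z,C[3]@x,C[5]@z,C[5]@x,C[7]@z,C[6]@x]).T,C[7]@R.from_rotvec(v[1:]).as_matrix()
E
python3 - <<'E'
from kin import *
L=[]
for sg in itertools.product([1],[1],[1,-1],[1,-1],[1,-1],[1,-1],[1,-1]):
  for s1 in(1,-1):
    g=(s1,)+sg[1:]; r=ofit(g); L.append((r.cost,g,r.x))
L.sort(key=lambda t:t[0])
for c,g,v in L[:4]:
    A=np.concatenate([basis(q,g,v)[0] for q in Q]); x,*_=np.linalg.lstsq(A,Pp.ravel(),rcond=None)
    print(round(c,6),g,v.round(3),x.round(4),abs(A@x-Pp.ravel()).max())
E
```

```text
0.0 (-1, 1, -1, 1, -1, 1, -1) [ 0.     0.    -0.     1.571] [-0.3454  0.5441  0.0008  0.4801  0.0176 -0.3893  0.0247] 0.014692540307058854
1.577298 (-1, 1, -1, -1, 1, -1, -1) [-0.102 -0.707 -0.327  1.229] [-0.1017  0.4236  0.7531  0.4141  0.2231 -0.0263 -0.0765] 0.02258972583764876
1.676716 (-1, 1, -1, -1, 1, 1, 1) [ 1.247 -2.882 -0.672  0.435] [-0.3932  1.3241 -0.2297 -0.4703 -1.0756  0.6847 -0.2477] 0.36293373868317724
1.932586 (-1, 1, -1, 1, 1, 1, -1) [ 1.857  0.224  0.74  -3.203] [-0.3619 -0.1401 -0.1424 -0.0465 -0.5327 -0.3461  0.3093] 0.35510986836381253
```

Run:
```python
from kin import *
g=(-1,1,-1,1,-1,1,-1);v=[0,0,0,np.pi/2]
I=np.eye(3)
def B(q,names):
    C=chain(q,g,[0]*7); return np.array([C[i]@I['xyz'.index(a)] for i,a in names]).T
for d1 in(.33,.365):
 for names in ([(3,'z'),(3,'x'),(5,'z'),(5,'x'),(7,'z'),(6,'x')],[(2,'y'),(3,'z'),(3,'x'),(4,'y'),(5,'z'),(5,'x'),(6,'y'),(6,'x'),(7,'z')]):
  A=np.concatenate([B(q,names) for q in Q]);b=(Pp-[0,0,d1]).ravel(); x,_,rk,sv=np.linalg.lstsq(A,b,rcond=None)
  print(d1,dict(zip(names,x.round(4))),abs(A@x-b).max().round(4),sv[-1].round(3))
```

```text
0.33 {(3, 'z'): np.float64(0.5439), (3, 'x'): np.float64(0.0008), (5, 'z'): np.float64(0.4785), (5, 'x'): np.float64(0.0147), (7, 'z'): np.float64(0.2891), (6, 'x'): np.float64(0.0235)} 0.0152 0.22
0.33 {(2, 'y'): np.float64(-0.0148), (3, 'z'): np.float64(0.5058), (3, 'x'): np.float64(-0.0), (4, 'y'): np.float64(-0.0117), (5, 'z'): np.float64(0.4707), (5, 'x'): np.float64(0.0001), (6, 'y'): np.float64(-0.0003), (6, 'x'): np.float64(0.0001), (7, 'z'): np.float64(0.27)} 0.0001 0.217
0.365 {(3, 'z'): np.float64(0.5439), (3, 'x'): np.float64(0.0008), (5, 'z'): np.float64(0.4784), (5, 'x'): np.float64(0.0146), (7, 'z'): np.float64(0.3243), (6, 'x'): np.float64(0.0234)} 0.0152 0.22
0.365 {(2, 'y'): np.float64(-0.0148), (3, 'z'): np.float64(0.5057), (3, 'x'): np.float64(0.0), (4, 'y'): np.float64(-0.0117), (5, 'z'): np.float64(0.4706), (5, 'x'): np.float64(-0.0001), (6, 'y'): np.float64(-0.0004), (6, 'x'): np.float64(-0.0001), (7, 'z'): np.float64(0.3051)} 0.0001 0.217
```

```bash
cat > ik.py <<'E'
from kin import *
g=(-1,1,-1,1,-1,1,-1)
lo=np.array([-2.88,-.31,-1.54,.2,-1.41,.19,-2.57]);hi=np.array([2.88,2.03,1.56,2.42,4.55,2.02,2.57])
B0=R.from_rotvec([0,0,np.pi/2]).as_matrix()
def fk(q,d1):
    C=chain(q,g,[0]*7)
    p=np.array([0,0,d1])+C[2]@[0,-.0148,0]+C[3]@[0,0,.5057]+C[4]@[0,-.0117,0]+C[5]@[0,0,.4706]+C[7]@[0,0,d1-.06]
    return p,C[7]@B0
def pose(al,th,tgt=(.521,.2415,.112)):
    px=np.array([np.cos(al),np.sin(al),0]);n=np.array([-np.sin(al),np.cos(al),0]);py=n*np.cos(th)+np.array([0,0,np.sin(th)]);pz=np.cross(px,py)
    M=np.array([-px,py,-pz]).T; return np.array(tgt)-M@[.044,.004,.072],M
def solve(p,M,d1,q0):
    m=.05
    def f(q):
        a,b=fk(q,d1); return np.concatenate([(a-p)*10,(b-M).ravel()*3,.003*(q-q0)])
    r=least_squares(f,np.clip(q0,lo+.06,hi-.06),bounds=(lo+m,hi-m)); a,b=fk(r.x,d1); return r.x,np.linalg.norm(a-p)+np.linalg.norm(b-M)*.1
E
python3 - <<'E'
from ik import *
q0=manip.get_obs()['joints']; rng=np.random.default_rng(0)
for th in(50,):
 for al in range(-180,180,20):
  o=[]
  for d1 in(.30,.36):
    p,M=pose(np.radians(al),np.radians(th)); best=(9,None)
    for k in range(3):
        q,e=solve(p,M,d1,q0 if k==0 else np.clip(q0+rng.normal(0,.5,7),lo+.1,hi-.1))
        if e<best[0]: best=(e,q)
        if e<3e-3: break
    o.append((round(best[0],3),best[1].round(2).tolist(),round(min((best[1]-lo).min(),(hi-best[1]).min()),2)))
  if o[0][0]<.02 or o[1][0]<.02: print(th,al,o)
E
```

```text
50 -180 [(np.float64(0.0), [-1.04, 0.81, 0.31, 1.62, 0.38, 1.4, -2.52], np.float64(0.05)), (np.float64(0.0), [-1.09, 0.89, 0.32, 1.52, 0.32, 1.43, -2.52], np.float64(0.05))]
50 -160 [(np.float64(0.0), [-1.02, 0.7, 0.17, 1.82, 0.67, 1.22, -2.52], np.float64(0.05)), (np.float64(0.0), [-1.12, 0.77, 0.22, 1.76, 0.59, 1.23, -2.52], np.float64(0.05))]
50 -140 [(np.float64(0.0), [-1.04, 0.6, 0.14, 2.03, 0.95, 1.02, -2.52], np.float64(0.05)), (np.float64(0.0), [-1.22, 0.67, 0.26, 2.01, 0.83, 0.99, -2.52], np.float64(0.05))]
50 -120 [(np.float64(0.0), [-1.37, 0.58, 0.55, 2.24, 1.2, 0.62, -2.52], np.float64(0.05)), (np.float64(0.0), [-1.57, 0.67, 0.66, 2.26, 1.05, 0.56, -2.52], np.float64(0.05))]
50 -100 [(np.float64(0.0), [0.11, 0.75, -1.06, 2.35, 1.95, 1.28, -2.46], np.float64(0.07)), (np.float64(0.015), [0.24, 1.4, -1.48, 2.37, 2.16, 1.97, -2.23], np.float64(0.05))]
50 -60 [(np.float64(0.012), [0.82, 1.28, -1.49, 2.37, 2.31, 0.96, -1.39], np.float64(0.05)), (np.float64(0.052), [0.88, 1.36, -1.49, 2.37, 2.27, 0.95, -1.28], np.float64(0.05))]
50 -40 [(np.float64(0.0), [0.95, 1.28, -1.46, 2.27
[... 977 characters left out ...]
 100 [(np.float64(0.0), [0.06, 1.31, -1.17, 1.13, 0.53, 1.96, 2.3], np.float64(0.06)), (np.float64(0.104), [-0.99, 1.35, 1.24, 1.33, -0.92, 1.97, -2.52], np.float64(0.05))]
50 120 [(np.float64(0.019), [-1.07, 1.28, 1.12, 1.26, -0.66, 1.97, -2.52], np.float64(0.05)), (np.float64(0.04), [-1.03, 1.34, 1.13, 1.16, -0.72, 1.97, -2.52], np.float64(0.05))]
50 140 [(np.float64(0.0), [-1.08, 1.11, 0.81, 1.29, -0.29, 1.78, -2.52], np.float64(0.05)), (np.float64(0.0), [-1.05, 1.22, 0.85, 1.13, -0.37, 1.86, -2.52], np.float64(0.05))]
50 160 [(np.float64(0.0), [-1.06, 0.95, 0.52, 1.43, 0.07, 1.58, -2.52], np.float64(0.05)), (np.float64(0.0), [-1.07, 1.04, 0.53, 1.3, 0.01, 1.63, -2.52], np.float64(0.05))]
```

```bash
cat > sim.py <<'E'
from ik import *
def step(q,p,M,d1):
    for _ in range(4):
        a,b=fk(q,d1); e=np.r_[p-a,R.from_matrix(M@b.T).as_rotvec()]
        J=np.array([np.r_[(fk(q+h,d1)[0]-a)/1e-5,R.from_matrix(fk(q+h,d1)[1]@b.T).as_rotvec()/1e-5] for h in np.eye(7)*1e-5]).T
        q=np.clip(q+J.T@np.linalg.solve(J@J.T+1e-5*np.eye(6),e),lo,hi)
    return q,np.linalg.norm(e)
def path(q,segs,d1,n=12):
    out=[]
    for p1,M1 in segs:
        p0,M0=fk(q,d1);rv=R.from_matrix(M1@M0.T).as_rotvec()
        for t in np.linspace(0,1,n+1)[1:]:
            q,e=step(q,p0+t*(p1-p0),R.from_rotvec(rv*t).as_matrix()@M0,d1)
            out.append((min((q-lo).min(),(hi-q).min()),e))
    return q,np.array(out)
E
python3 - <<'E'
from sim import *
q0=np.array([1.47022,.50089,-.42702,1.55037,.22079,1.1383,-.21031]);p0,M0=fk(q0,.33)
# check: start->knob
t=np.array([.5848,-.09,.1925]);Mk=R.from_quat([0,.778,.629,0],scalar_first=True).as_matrix()
print('check',path(q0,[(np.array([.5848,-.0895,.24]),M0),(t,Mk)],.33)[0].round(2),'true .68 .62 -.78 1.79 .53 .95 -.53')
q=manip.get_obs()['joints']
for d1 in(.30,.36):
 p0,M0=fk(q,d1)
 for al in(-40,-20,0,20,40,60):
  for th in(50,):
   p,M=pose(np.radians(al),np.radians(th)); pv,Mv=pose(np.radians(al),0)
   mid=pose(np.radians((al-126)/2),0)
   up=np.array([0,0,.12])
   qq,o=path(q,[(p0+(mid[0]-p0)*.6,mid[1]),(pv+up,Mv),(p+up,M),(p,M)],d1)
   print(d1,al,th,qq.round(2),o[:,0].min().round(2),o[-1].round(3),o[:,1].max().round(3))
E
```

```text
check [ 0.69  0.63 -0.79  1.78  0.54  0.96 -0.53] true .68 .62 -.78 1.79 .53 .95 -.53
0.3 -40 50 [ 0.83  0.91 -1.19  2.27  2.57  0.24 -1.56] 0.0 [0.049 0.   ] 0.372
0.3 -20 50 [ 0.87  1.04 -1.22  2.09  0.52  0.23  0.81] 0.04 [0.039 0.   ] 0.0
0.3 0 50 [ 0.83  1.22 -1.32  1.88  0.47  0.64  1.14] 0.06 [0.219 0.   ] 0.0
0.3 20 50 [ 0.7   1.3  -1.34  1.67  0.42  0.99  1.4 ] 0.07 [0.197 0.   ] 0.0
0.3 40 50 [ 0.54  1.34 -1.33  1.47  0.41  1.3   1.62] 0.11 [0.208 0.   ] 0.0
0.3 60 50 [ 0.37  1.35 -1.3   1.3   0.43  1.58  1.83] 0.15 [0.237 0.   ] 0.0
0.36 -40 50 [ 0.96  1.02 -1.23  2.34  2.49  0.28 -1.34] 0.0 [0.08 0.  ] 0.4
0.36 -20 50 [ 0.97  1.09 -1.22  2.12  0.53  0.25  0.9 ] 0.06 [0.065 0.   ] 0.0
0.36 0 50 [ 0.9   1.26 -1.3   1.88  0.47  0.68  1.22] 0.08 [0.236 0.   ] 0.0
0.36 20 50 [ 0.74  1.33 -1.32  1.63  0.43  1.04  1.47] 0.1 [0.22 0.  ] 0.0
0.36 40 50 [ 0.55  1.37 -1.31  1.39  0.43  1.36  1.68] 0.14 [0.233 0.   ] 0.0
0.36 60 50 [ 0.35  1.39 -1.28  1.18  0.45  1.65  1.89] 0.19 [0.262 0.   ] 0.0
```

Run:
```python
from sim import *
q=manip.get_obs()['joints']
al=np.radians(40);th=np.radians(52)
p,M=pose(al,th);pv,Mv=pose(al,0)
for d1 in(.30,.36):
  p0,M0=fk(q,d1)
  for y1 in(0,.5,1):
    rz=R.from_matrix(M0).as_rotvec()
    Ma=R.from_euler('z',y1*(40+126.5),degrees=True).as_matrix()@M0
    P2=np.array([p[0],p[1],.30])
    qq,o=path(q,[(p0,R.from_euler('z',y1*83,degrees=True).as_matrix()@M0),(p0,Ma),(P2,Ma),(P2,R.from_euler('z',(1-y1)*83,degrees=True).as_matrix()@Ma),(P2,Mv),(P2,M),(p,M)],d1)
    print(d1,y1,qq.round(2),o[:,0].min().round(3),o[:,1].max().round(3),o[::12,0].round(2))
print(p,P2, 'dtool',M0.T@(P2-p0)/.02)
```

```text
0.3 0 [ 0.55  1.38 -1.37  1.46  0.43  1.32  1.61] 0.054 0.0 [0.67 0.67 0.65 0.83 0.53 0.24 0.06]
0.3 0.5 [ 0.54  1.34 -1.32  1.46  0.37  1.31  1.65] 0.104 0.0 [0.67 0.67 0.64 0.61 0.45 0.29 0.11]
0.3 1 [ 0.53  1.3  -1.26  1.46  0.31  1.29  1.69] 0.163 0.0 [0.67 0.62 0.33 0.38 0.38 0.36 0.17]
0.36 0 [ 0.56  1.41 -1.34  1.37  0.44  1.39  1.67] 0.088 0.0 [0.67 0.67 0.65 0.83 0.53 0.24 0.1 ]
0.36 0.5 [ 0.55  1.38 -1.29  1.38  0.39  1.37  1.71] 0.138 0.0 [0.67 0.67 0.64 0.61 0.45 0.29 0.15]
0.36 1 [ 0.54  1.34 -1.24  1.38  0.33  1.36  1.75] 0.198 0.0 [0.67 0.62 0.33 0.38 0.38 0.36 0.21]
[0.59275861 0.22443327 0.15317558] [0.59275861 0.22443327 0.3       ] dtool [ 18.6727752  -11.18776308  -2.40582024]
```

>>> carry_out(
  deltas=[
    [0, 0, 0, 0, 0, -0.5, 0],
    [0, 0, 0, 0, 0, -1, 0],
    [0, 0, 0, 0, 0, -1, 0],
    [0, 0, 0, 0, 0, -1, 0],
    [0, 0, 0, 0, 0, -1, 0],
    [0, 0, 0, 0, 0, -1, 0],
    [0, 0, 0, 0, 0, -1, 0],
    [0, 0, 0, 0, 0, -1, 0],
  ],
)

```text
time: 19.98
tool_pos: [0.5508, -0.2094, 0.2516]
tcp_rot: [-0.001, 0.606, 0.796, -0.0]
wrist_force: [-0.2, 0.5, -0.6]
opening: 0.0067
gripper_force: 51.4
```

>>> carry_out(
  deltas=[
    [0, 0, 0, 0, 0, -1, 0],
    [0, 0, 0, 0, 0, -1, 0],
    [0, 0, 0, 0, 0, -1, 0],
    [0, 0, 0, 0, 0, -1, 0],
    [0, 0, 0, 0, 0, -1, 0],
    [0, 0, 0, 0, 0, -1, 0],
    [0, 0, 0, 0, 0, -1, 0],
    [0, 0, 0, 0, 0, -1, 0],
  ],
)

```text
time: 20.65
tool_pos: [0.5508, -0.2095, 0.2516]
tcp_rot: [-0.001, 0.17, 0.985, 0.0]
wrist_force: [-0.4, 1.1, -0.1]
opening: 0.0068
gripper_force: 51.4
```

>>> carry_out(
  deltas=[
    [0, 0, 0, 0, 0, -1, 0],
    [0, 0, 0, 0, 0, -1, 0],
    [0, 0, 0, 0, 0, -1, 0],
    [0, 0, 0, 0, 0, -1, 0],
    [0, 0, 0, 0, 0, -1, 0],
    [0, 0, 0, 0, 0, -1, 0],
    [0, 0, 0, 0, 0, -1, 0],
    [0, 0, 0, 0, 0, -0.7, 0],
  ],
)

```text
time: 21.32
tool_pos: [0.5508, -0.2096, 0.2515]
tcp_rot: [-0.001, -0.287, 0.958, 0.001]
wrist_force: [-0.2, -0.4, -0.5]
opening: 0.0067
gripper_force: 51.4
```

```bash
python3 -c "
from h import *
go([.593,.2245,.30])"
```

```text
dtool/20mm [-13.69185045  16.97721024  -2.4018351 ] yaw x -146.65080991165306 [ 1.131  0.733 -1.181  1.74   0.729  1.187  1.894] [ 0.5508 -0.2096  0.2515] [-0.2 -0.4 -0.5] 51.36629182845354
```

>>> carry_out(
  deltas=[
    [-0.57, 0.707, -0.1, 0, 0, 0, 0],
    [-0.57, 0.707, -0.1, 0, 0, 0, 0],
    [-0.57, 0.707, -0.1, 0, 0, 0, 0],
    [-0.57, 0.707, -0.1, 0, 0, 0, 0],
    [-0.57, 0.707, -0.1, 0, 0, 0, 0],
    [-0.57, 0.707, -0.1, 0, 0, 0, 0],
    [-0.57, 0.707, -0.1, 0, 0, 0, 0],
    [-0.57, 0.707, -0.1, 0, 0, 0, 0],
  ],
)

```text
time: 21.98
tool_pos: [0.5657, -0.0641, 0.2678]
tcp_rot: [-0.001, -0.284, 0.959, 0.001]
wrist_force: [1.1, -1.0, -1.5]
opening: 0.0069
gripper_force: 51.4
```

>>> carry_out(
  deltas=[
    [-0.57, 0.707, -0.1, 0, 0, 0, 0],
    [-0.57, 0.707, -0.1, 0, 0, 0, 0],
    [-0.57, 0.707, -0.1, 0, 0, 0, 0],
    [-0.57, 0.707, -0.1, 0, 0, 0, 0],
    [-0.57, 0.707, -0.1, 0, 0, 0, 0],
    [-0.57, 0.707, -0.1, 0, 0, 0, 0],
    [-0.57, 0.707, -0.1, 0, 0, 0, 0],
    [-0.57, 0.707, -0.1, 0, 0, 0, 0],
  ],
)

```text
time: 22.65
tool_pos: [0.5806, 0.0804, 0.2839]
tcp_rot: [-0.001, -0.284, 0.959, 0.001]
wrist_force: [0.2, -0.7, -0.7]
opening: 0.0067
gripper_force: 51.4
```

>>> carry_out(
  deltas=[
    [-0.57, 0.707, -0.1, 0, 0, 0, 0],
    [-0.57, 0.707, -0.1, 0, 0, 0, 0],
    [-0.57, 0.707, -0.1, 0, 0, 0, 0],
    [-0.57, 0.707, -0.1, 0, 0, 0, 0],
    [-0.57, 0.707, -0.1, 0, 0, 0, 0],
    [-0.57, 0.707, -0.1, 0, 0, 0, 0],
    [-0.57, 0.707, -0.1, 0, 0, 0, 0],
    [-0.57, 0.707, -0.1, 0, 0, 0, 0],
  ],
)

```text
time: 23.32
tool_pos: [0.5955, 0.2249, 0.2999]
tcp_rot: [-0.001, -0.284, 0.959, 0.001]
wrist_force: [0.3, -0.1, -0.6]
opening: 0.0066
gripper_force: 51.4
```

>>> carry_out(
  deltas=[
    [0, 0, 0, -0.6, 0, 0, 0],
    [0, 0, 0, -0.8, 0, 0, 0],
    [0, 0, 0, -0.8, 0, 0, 0],
    [0, 0, 0, -0.8, 0, 0, 0],
    [0, 0, 0, -0.8, 0, 0, 0],
    [0, 0, 0, 0, 0, 0, 0],
    [0, 0, 0, 0, 0, 0, 0],
    [0, 0, 0, 0, 0, 0, 0],
  ],
)

```text
time: 23.98
tool_pos: [0.5948, 0.2249, 0.3002]
tcp_rot: [-0.065, -0.277, 0.934, 0.217]
wrist_force: [-0.2, 0.6, 0.0]
opening: 0.0066
gripper_force: 51.4
```

```bash
python3 -c "
from h import *
o=go([.593,.2245,.30]);print(R.from_quat(o['tcp_rot'],scalar_first=True).as_matrix().round(3),o['tcp_rot'])"
```

```text
dtool/20mm [0.08626009 0.02634549 0.02336018] yaw x -146.90431864533915 [ 0.516  0.92  -1.279  1.497  0.426  1.302  1.437] [0.5948 0.2249 0.3002] [-0.2  0.6  0. ] 51.37784382328391
[[-0.838 -0.49  -0.242]
 [-0.546  0.752  0.368]
 [ 0.001  0.441 -0.898]] [-0.06510774 -0.27727511  0.93378051  0.21664132]
```

>>> carry_out(
  deltas=[
    [0, 0, 0, -0.6, 0, 0, 0],
    [0, 0, 0, -0.8, 0, 0, 0],
    [0, 0, 0, -0.8, 0, 0, 0],
    [0, 0, 0, -0.8, 0, 0, 0],
    [0, 0, 0, -0.8, 0, 0, 0],
    [0, 0, 0, 0, 0, 0, 0],
    [0, 0, 0, 0, 0, 0, 0],
    [0, 0, 0, 0, 0, 0, 0],
  ],
)

```text
time: 24.65
tool_pos: [0.5944, 0.2259, 0.3014]
tcp_rot: [-0.126, -0.257, 0.861, 0.421]
wrist_force: [-0.4, 0.7, -0.2]
opening: 0.007
gripper_force: 51.4
```

Run:
```python
from h import *
o=manip.get_obs();M=R.from_quat(o['tcp_rot'],scalar_first=True).as_matrix();print(M.round(3))
lab=o['tool_pos']+M@[.044,.004,.072];print('label',lab)
go(o['tool_pos']+np.array([.521,.2415,.112])-lab)
p=snap('top');q=snap('side')
im=[]
for n,(u,v) in((p,(140,150)),(q,(190,180))):
    b=cv2.resize(n['image'][v:v+110,u:u+80],None,fx=5,fy=5,interpolation=cv2.INTER_CUBIC)
    for X,c in((lab,(255,0,0)),([.521,.2415,.022],(0,255,0))):
        cv2.circle(b,tuple(((proj(n,X)-[u,v]+.5)*5).astype(int)),4,c,1)
    im.append(b)
cv2.imwrite('pics/l.png',np.concatenate(im,1)[:,:,::-1])
```

```text
[[-0.837 -0.336 -0.432]
 [-0.548  0.513  0.661]
 [-0.     0.79  -0.613]]
label [0.52509491 0.25143949 0.26042883]
dtool/20mm [ 0.44386153 -6.04722301  4.31286192] yaw x -146.79537932281428 [ 0.606  1.166 -1.371  1.423  0.217  1.362  1.565] [0.5944 0.2259 0.3014] [-0.4  0.7 -0.2] 51.40858601778746
```

View pics/l.png

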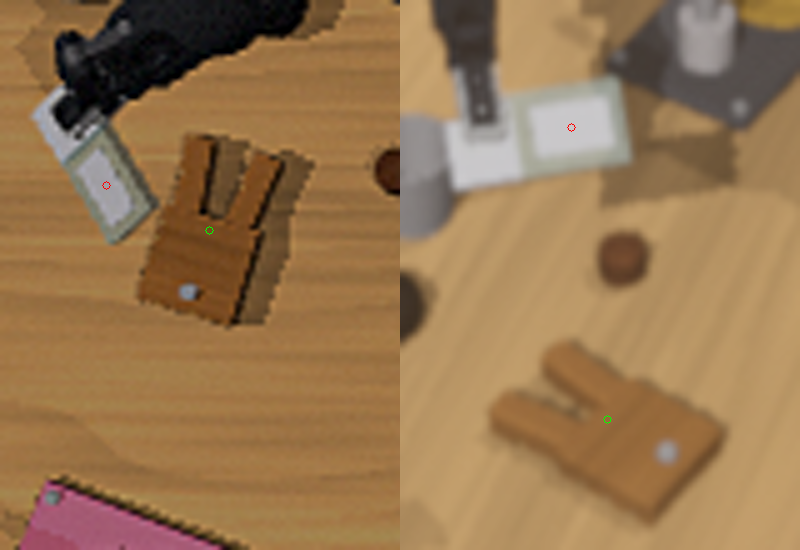

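The red label estimate sits on the label centre in both views, at top (161,187) and side (224,205). The pin estimate is at the block's middle and the label faces up. Now I'll lower it.

>>> carry_out(
  deltas=[
    [0.028, -0.378, 0.27, 0, 0, 0, 0],
    [0.028, -0.378, 0.27, 0, 0, 0, 0],
    [0.028, -0.378, 0.27, 0, 0, 0, 0],
    [0.028, -0.378, 0.27, 0, 0, 0, 0],
    [0.028, -0.378, 0.27, 0, 0, 0, 0],
    [0.028, -0.378, 0.27, 0, 0, 0, 0],
    [0.028, -0.378, 0.27, 0, 0, 0, 0],
    [0.028, -0.378, 0.27, 0, 0, 0, 0],
  ],
)

```text
time: 25.42
tool_pos: [0.5929, 0.2193, 0.2247]
tcp_rot: [-0.126, -0.255, 0.86, 0.423]
wrist_force: [1.0, 0.2, 0.1]
opening: 0.0068
gripper_force: 51.4
```

>>> carry_out(
  deltas=[
    [0.028, -0.378, 0.27, 0, 0, 0, 0],
    [0.028, -0.378, 0.27, 0, 0, 0, 0],
    [0.028, -0.378, 0.27, 0, 0, 0, 0],
    [0.028, -0.378, 0.27, 0, 0, 0, 0],
    [0.028, -0.378, 0.27, 0, 0, 0, 0],
    [0.028, -0.378, 0.27, 0, 0, 0, 0],
    [0.028, -0.378, 0.27, 0, 0, 0, 0],
    [0.028, -0.378, 0.27, 0, 0, 0, 0],
  ],
)

```text
time: 26.08
tool_pos: [0.5906, 0.2146, 0.1507]
tcp_rot: [-0.126, -0.255, 0.86, 0.423]
wrist_force: [-0.1, -0.6, -0.4]
opening: 0.007
gripper_force: 51.4
```

>>> carry_out(
  deltas=[
    [0, 0, 0, 0, 0, 0, 0],
    [0, 0, 0, 0, 0, 0, 0],
    [0, 0, 0, 0, 0, 0, 0],
    [0, 0, 0, 0, 0, 0, 0],
    [0, 0, 0, 0, 0, 0, 0],
    [0, 0, 0, 0, 0, 0, 0],
    [0, 0, 0, 0, 0, 0, 0],
    [0, 0, 0, 0, 0, 0, 0],
  ],
)

```text
time: 26.75
tool_pos: [0.5907, 0.2147, 0.1518]
tcp_rot: [-0.126, -0.255, 0.86, 0.423]
wrist_force: [0.8, 0.4, -1.0]
opening: 0.0068
gripper_force: 51.4
```

Run:
```python
from h import *
o=manip.get_obs();M=R.from_quat(o['tcp_rot'],scalar_first=True).as_matrix();print(M.round(3))
lab=o['tool_pos']+M@[.044,.004,.072];print('label',lab)
go(o['tool_pos']+np.array([.521,.2415,.112])-lab)
p=snap('top');q=snap('side')
im=[]
for n,(u,v) in((p,(140,150)),(q,(190,180))):
    b=cv2.resize(n['image'][v:v+110,u:u+80],None,fx=5,fy=5,interpolation=cv2.INTER_CUBIC)
    cv2.circle(b,tuple(((proj(n,lab)-[u,v]+.5)*5).astype(int)),4,(255,0,0),1)
    im.append(b)
cv2.imwrite('pics/m.png',np.concatenate(im,1)[:,:,::-1])
```

```text
[[-0.838 -0.332 -0.432]
 [-0.545  0.513  0.663]
 [ 0.001  0.792 -0.611]]
label [0.52138521 0.24054452 0.11107574]
dtool/20mm [-0.00984404  0.06747561  0.01179406] yaw x -146.96691561409332 [ 0.605  1.327 -1.253  1.472  0.324  1.236  1.673] [0.5907 0.2147 0.1518] [ 0.8  0.4 -1. ] 51.4066163264215
```

View pics/m.png

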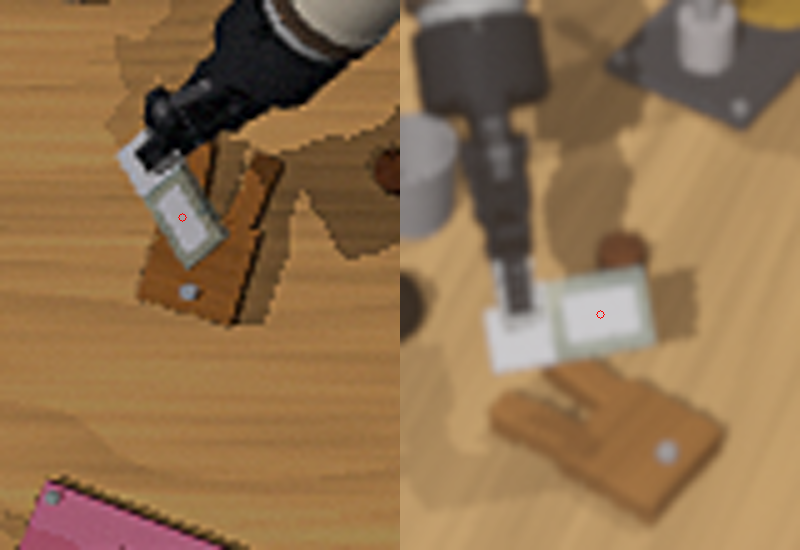

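The label is centred over the pin in both views, 89 mm above it, with the edges level and the label face tipped 52° up. I'll hand it in.

```bash
python3 -c "
from station import manip
print(manip.job_done())"
```

```text
the job is handed in; nothing more can be done
None
```

The job is handed in, verdict not shown: the hold-down bar is at its stop and clear, and the plate is held by its frosted end about 89 mm above the bench pin, label centred over it, long edges level and label face tipped up about 52° (flatter than 45°).

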